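# Gauge toy rotors and sort them by fit

### The arm

A 6-joint arm with a two-finger parallel gripper is mounted at the origin on the work surface. World frame = base frame: x ahead of the robot, y to its left, z up, the work surface at z = 0. Lengths are in m, angles in rad, forces in N, time in s.
With the tool pointing down it reaches from about 0.25 to 0.775 m from the base axis. Payload 4 kg.
Tool frame: the origin (TCP) lies at the very end of the fingers, on their centre line; the grasp point (between the pads) lies 19 mm behind it; z points along the fingers, y is the line along which they close (so a half turn about z gives the same grasp; the last joint's range is limited). The gripper opens to 94 mm and grips with 3 to 60 N. Pads are 16 mm wide; open, the fingers measure 119 mm over their backs; the gripper's body (75 mm by 177 mm) begins 78 mm behind the grasp point.
Start: joints at [-1.374, 0.087, 1.371, -0, 1.684, -0.103], TCP at [0.162, -0.525, 0.206] pointing down, gripper open.
Joint ranges: [-3.1, 3.1], [-0.76, 2.03], [0.27, 2.55], [-1.08, 4.22], [0.17, 2.65], [-2.57, 2.57]. Speed limits (rad/s): [2.79, 2.79, 3.14, 3.14, 3.14, 3.14].

### API

Orientations are given as [roll, pitch, yaw] about the fixed x, y, z axes, in that order (R = Rz(yaw) Ry(pitch) Rx(roll)).
In Python, from bench import robot gives the robot as it stands. The module is installed in compiled form; this text tells all that it offers.
- The arm moves only by the tool move_arm, never from a script. Its argument "deltas" is one flat list of numbers, 7 for each row, row after row: the turn, a rotation vector about the tool's x, y, z in rad, then the shift along the tool's x, y, z in cm, then the closure, from -1 (fully open) to 1 (shut). A call has 1 to 8 rows; each row is the pose to reach, as a shift and turn from the pose commanded when the call began, along the tool's axes at that moment; what a row does not reach only later rows make up. A row lasts 1/10 s, in which the tool goes at most 50 mm and 8.59 degrees, less where a joint would pass 70% of its speed; a pose out of reach is approached as far as the arm can. A call with a gripper value outside its range is refused whole. The fingers move at their own pace and stop on an object; the grip force is fixed at half the most. Time passes only in rows, so rows that repeat a pose let the fingers close. It gives the time, the measured TCP pose, the force, the opening and the grip force at its end, in the units of the state.
- robot.get_obs(): the state, without advancing time (a new reading comes with each control period).
- robot.snapshot(name): name is "side" or "top" or "wrist"; returns a dict with "image" (384x512x3 uint8, red, green, blue), "depth" (384x512 float32, m along the optical axis (not along the pixel's ray), 0 where there is no reading), "fov_y" (degrees; the focal length in pixels is half the picture's height over the tangent of half this angle, whatever the lens; pixels are square), "cx", "cy" (the principal point, pixels), "origin" and "orientation" of the camera in the world; the wrist camera has in their place "T_tool_cam" (4x4, takes a point from camera to tool coordinates, whose origin is the TCP and whose axes are the flange's). Camera axes: x right, y up, looking along -z (the intrinsics and any distortion apply to the point x, -y, -z); pixel columns grow to the right and rows downward; lengths in m; the calibration is good to about 2 mm. A picture is of the moment at which its call begins: read the wrist's pose just before it.
- robot.close_job(): hands the job in; it is judged then, once.
The state is a dict: "time": time; "joint_positions": joint angles; "qvel": joint speeds; "joint_torque": joint torques, N m; "tool_pos": TCP position; "ee_rot": TCP orientation; "wrist_force": force on the tool from outside, world axes, zero at the start; "wrist_torque": the same for the moment, N m; "width": finger opening in m; "finger_force": force on a finger pad.
Only numpy, scipy, OpenCV 4.12 (cv2) and the standard library are available. Lean on these libraries where they do the work, as an engineer would, in place of code of your own. Each camera call takes 0.05 s, during which the arm holds its last target. There are 200 camera calls.

### The job

Check the bores of the two blue toy-helicopter rotors on the steel gauge pin, one after the other: slide the rotor gently down over the pin, without forcing it, until it sits fully home on the collar or stops on the pin's shoulder, and lay it flat and lengthwise in the green tray if it went fully home, or in the red tray if it stopped, before you test the other. Lay both rotors right way up and let go of them, and leave the other toys and tools where they are.

Things in the scene. Friction and masses are not known exactly. Their poses are not given: they have to be found in the camera images.
- rotor_a: Toy rotor lying flat, about 70 g. Light-wood hub 36 x 36 mm, 50 mm tall, with an upright through bore, 23 mm wide. Two blue blades along +x and -x from the hub's foot: 160 mm tip to tip, 28 mm wide, tops 8 mm up. Origin: centre of the underside; z up the bore. Half-turn symmetric. The rotors look alike outside; deep inside, 8 to 16 mm up, the bore is true (23 mm) or tight (16 mm).
- rotor_b: Toy rotor lying flat, about 70 g. Light-wood hub 36 x 36 mm, 50 mm tall, with an upright through bore, 23 mm wide. Two blue blades along +x and -x from the hub's foot: 160 mm tip to tip, 28 mm wide, tops 8 mm up. Origin: centre of the underside; z up the bore. Half-turn symmetric. The rotors look alike outside; deep inside, 8 to 16 mm up, the bore is true (23 mm) or tight (16 mm).
- gauge: Fixed gauge. Round grey foot 76 mm across, 28 mm high; aluminium collar 46 mm across, its top 40 mm above the counter; upright steel pin on it: 20 mm thick up to 30 mm above the collar, tapering (the shoulder) to 12 mm at 36 mm, then a 12 mm pilot with bevelled tip, ending 58 mm above the collar. Origin: centre of the foot's underside.
- gauge_seat (a point): Centre of the collar's top, on the pin's axis, 40 mm above the counter. A true rotor slides down until its underside rests here; a tight one stops on the shoulder, its underside about 25 mm above this point.
- tray_green_in (a point): Fixed green tray for rotors that fit, one long compartment: outside 188 x 68 mm, walls 6 mm thick, rim 22 mm above the counter; inside 176 mm (along x) x 56 mm. This point: centre of its inner floor, 6 mm above the counter; x along the compartment, z up.
- tray_red_in (a point): Fixed red tray for rotors that are too tight, one long compartment: outside 188 x 68 mm, walls 6 mm thick, rim 22 mm above the counter; inside 176 mm (along x) x 56 mm. This point: centre of its inner floor, 6 mm above the counter; x along the compartment, z up.
- doll: Bystander: red turned wooden doll, 58 mm wide, 92 mm tall. Origin: its underside.
- drum: Bystander: white toy drum with dark rims, 104 mm across, 70 mm tall. Origin: its underside.
- toy_car: Bystander: orange toy car, 85 x 54 mm, 41 mm tall. Origin: its underside.
- heli: Bystander: toy helicopter body without rotor, about 200 mm long, 117 mm tall. Origin: its underside.
- gift_box: Bystander: white box with blue lid and yellow ribbon, 104 x 84 mm, 61 mm tall. Origin: its underside.
- screwdriver: Bystander: screwdriver lying on the counter.
- glue_jar: Bystander: glue jar, 56 mm across, 75 mm tall. Origin: its underside.
Not all that is in view belongs to the job. Several things look just like the part that bears tray_green_in: the one meant starts farthest from the robot's base.

How it is judged:
By the outcome, as a careful person would: the job done as asked, in the order asked, and still so for the second after the job is handed in, with the robot touching nothing.
It also fails if it takes over 67 s, if anything falls off the work surface, if the arm or the gripper's body presses on something with over 40 N, if the wrist force passes 120 N, or if a joint passes its speed limit or range.

## Working session

There is one attempt and no reset: what is moved stays moved. The work goes in short steps, Python scripts to look and compute and a tool call to move; the robot and the scene stay as the last step left them, time stands still between calls to the robot, and variables do not carry over. Pictures are saved under pics/ and viewed, at most 10 in all, crops included, and the job is handed in when it is done.

Besides the shell and the picture viewer there is one more tool, called after "Call:" as a command line: name --argument value ..., lists and objects as JSON in quotes. move_arm: Moves the arm, as the interface text tells. Its arguments: {"type":"object","properties":{"deltas":{"type":"array","items":{"type":"number"}}},"required":["deltas"]}

```bash
mkdir -p pics; cat > h.py <<'E'
import numpy as np, cv2
from scipy.spatial.transform import Rotation as R
from bench import robot
def Rm(o):
    o=np.array(o,float)
    if o.shape==(3,3): return o
    if o.size==4: return R.from_quat(o).as_matrix()
    return R.from_euler('xyz',o).as_matrix()
def snap(n):
    ob=robot.get_obs(); s=robot.snapshot(n)
    if n=='wrist':
        T=np.array(s['T_tool_cam']); Rt=Rm(ob['ee_rot'])
        s['Rw']=Rt@T[:3,:3]; s['o']=Rt@T[:3,3]+np.array(ob['tool_pos'])
    else: s['Rw']=Rm(s['orientation']); s['o']=np.array(s['origin'])
    s['f']=192/np.tan(np.radians(s['fov_y'])/2); return s
def cloud(s):
    v,u=np.mgrid[0:384,0:512]; d=s['depth']
    p=np.stack([(u-s['cx'])/s['f']*d,-(v-s['cy'])/s['f']*d,-d],-1)
    return p@s['Rw'].T+s['o']
def plane(s,u,v,z):
    r=s['Rw']@np.array([(u-s['cx'])/s['f'],-(v-s['cy'])/s['f'],-1]); return s['o']+r*(z-s['o'][2])/r[2]
def save(s,n): cv2.imwrite('pics/'+n,s['image'][...,::-1])
E
python3 - <<'E'
from h import *
print(robot.get_obs())
for n in('top','side','wrist'):
    s=snap(n); save(s,n+'0.png'); print(n,s['fov_y'],s['cx'],s['cy'],s['o'],s['Rw'].round(3).tolist(),[k for k in s],(s['depth']>0).mean())
    np.savez(n+'0.npz',**s)
E
```

```text
{'time': 0.0, 'joint_positions': array([-1.37411342e+00,  8.79237530e-02,  1.37223224e+00, -1.98393832e-06,
        1.68358365e+00, -1.03111260e-01]), 'qvel': array([ 1.63709831e-03, -1.70063654e-03,  9.05461820e-05,  2.52132539e-03,
        1.67709339e-05, -1.43654199e-03]), 'joint_torque': array([ 2.06243685e-04, -3.40175843e+01, -3.02425826e+01,  7.18417531e-02,
        3.29363951e-02, -1.57209074e-04]), 'tool_pos': array([ 0.16231083, -0.52493929,  0.20433242]), 'ee_rot': array([-3.13945686e+00, -2.19025601e-04,  2.99793712e-01]), 'wrist_force': array([-0.04307981, -0.36199168,  1.08318806]), 'wrist_torque': array([-0.03720661,  0.01967556,  0.04087594]), 'finger_force': 0.0, 'width': 0.0939429714775079}
top 48.39030548674836 244.14099895093267 198.7804090256949 [ 0.28181386 -0.00576557  1.4406214 ] [[-0.029, 0.985, -0.172], [-0.999, -0.034, -0.023], [-0.029, 0.171, 0.985]] ['image', 'depth', 'fov_y', 'cx', 'cy', 'origin', 'orientation', 'Rw', 'o', 'f'] 0.9959818522135416
side 55.91074481983434 259.52749047343286 195.42365213243687 [-0.02586088  0.59375333  0.96703814] [[-0.735, 0.508, -0.449], [-0.678, -0.553, 0.485], [-0.002, 0.661, 0.75]] ['image', 'depth', 'fov_y', 'cx', 'cy', 'origin', 'orientation', 'Rw', 'o', 'f'] 0.9959971110026041
wrist 58.34688557269997 253.04763475478165 188.59278545073016 [ 0.24264799 -0.50079027  0.38280773] [[0.294, 0.915, 0.275], [-0.956, 0.283, 0.081], [-0.003, -0.286, 0.958]] ['image', 'depth', 'fov_y', 'cx', 'cy', 'T_tool_cam', 'Rw', 'o', 'f'] 0.9960378011067709
```

View pics/top0.png

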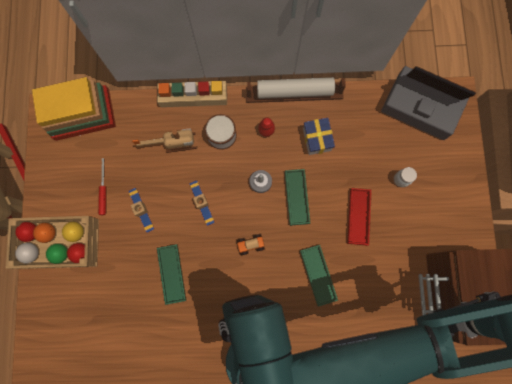

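View pics/side0.png

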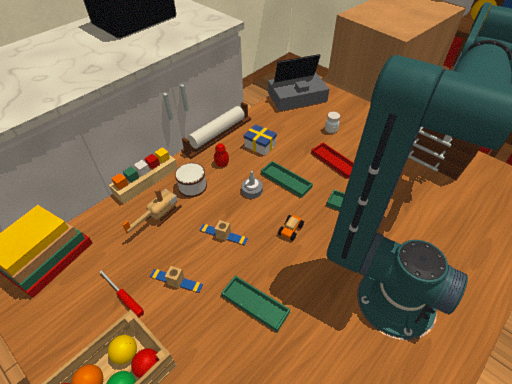

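The top view shows the rotors at (141,210) and (202,203), the gauge at (260,180), green trays at (172,273), (296,197) and (317,274), and the red tray at (359,217). The side view shows the same layout, with the arm hiding part of one green tray. Next I'll measure them.

```bash
python3 - <<'E'
from h import *
for n in('top','side'):
    s=dict(np.load(n+'0.npz'));C=cloud(s);hsv=cv2.cvtColor(s['image'],cv2.COLOR_RGB2HSV)
    H,S,V=[hsv[...,i].astype(int) for i in range(3)]
    z=C[...,2]; reg=(C[...,0]>0.1)&(C[...,0]<0.75)
    print(n,'counter z',np.median(z[(z<.03)&(z>-.03)]))
    for nm,m,zz in(('green',(H>55)&(H<90)&(S>80)&(z<.035),.022),('red',((H<6)|(H>174))&(S>150)&(z<.035),.022),('blue',(H>105)&(H<125)&(S>110)&(z<.03),.008)):
        m=(m&reg).astype(np.uint8); m=cv2.morphologyEx(m,cv2.MORPH_CLOSE,np.ones((3,3)))
        k,l,st,ce=cv2.connectedComponentsWithStats(m)
        for i in range(1,k):
            if st[i,4]<40: continue
            v,u=np.where(l==i)
            P=np.array([plane(s,a,b,zz)[:2] for a,b in zip(u,v)])
            (cx,cy),(w,h),a=cv2.minAreaRect((P*1000).astype(np.float32))
            if w<h:a+=90
            d=np.hypot(cx,cy)
            print(nm,st[i,4],ce[i].round(1),'mm',round(cx,1),round(cy,1),'size',round(w),round(h),'ang',round(a,1),'dist',round(d))
    # hubs & gauge by height
    for nm,lo,hi in(('high',.046,.054),('pin',.08,.105)):
        m=((z>lo)&(z<hi)&(C[...,0]>.2)&(C[...,0]<.6)&(C[...,1]>-.15)&(C[...,1]<.42)).astype(np.uint8)
        k,l,st,ce=cv2.connectedComponentsWithStats(m)
        for i in range(1,k):
            if st[i,4]<4: continue
            q=C[l==i]; print(nm,st[i,4],ce[i].round(1),q.mean(0).round(4),(q.max(0)-q.min(0)).round(3))
E
```

```text
top counter z 0.0007059252279060235
green 134 [298.5 216.3] mm 470.2 -151.3 size 47 47 ang 173.3 dist 494
green 913 [171.3 276.4] mm 285.6 275.6 size 173 63 ang 8.5 dist 397
green 447 [313.8 264. ] mm 307.3 -192.8 size 94 54 ang 16.5 dist 363
red 199 [102. 200.] mm 542.6 511.7 size 98 21 ang 1.5 dist 746
red 1165 [359.  216.5] mm 458.5 -352.2 size 69 187 ang 173.0 dist 578
blue 42 [196.3 190.7] mm 566.2 191.5 size 23 20 ang 20.7 dist 598
blue 62 [205.6 212.9] mm 488.7 161.2 size 34 21 ang 25.0 dist 515
blue 62 [145.1 219.7] mm 471.7 367.4 size 33 22 ang 23.3 dist 598
high 4 [259.5 181. ] [ 0.5832 -0.0255  0.0501] [0.007 0.01  0.006]
high 69 [200.1 200.2] [0.5252 0.1733 0.0502] [0.046 0.043 0.007]
high 71 [137.5 207.5] [0.5079 0.3819 0.0496] [0.044 0.044 0.008]
pin 13 [261.  176.3] [ 0.5893 -0.0303  0.0929] [0.012 0.007 0.018]
side counter z 0.0019116199937481149
green 816 [286.2 178.5] mm 528.5 -142.9 size 190 79 ang 2.9 dist 547
green 232 [335.4 199.6] mm 333.4 -181.8 size 48 81 ang 106.9 dist 380
green 1663 [255.6 302.9] mm 284.5 280.7 size 188 72 ang 8.9 dist 400
red 288 [453.  51.] mm 473.5 -1482.7 size 52 419 ang 104.1 dist 1556
red 687 [333.2 159.3] mm 455.9 -343.9 size 85 193 ang 174.6 dist 571
red 286 [129.6 302.3] mm 538.7 515.9 size 109 22 ang 2.2 dist 746
blue 63 [210.2 230. ] mm 563.5 191.4 size 34 26 ang 21.2 dist 595
blue 88 [234.  237.3] mm 487.6 160.9 size 40 26 ang 21.2 dist 513
blue 69 [161.  275.7] mm 545.8 401.3 size 31 27 ang 27.6 dist 677
blue 115 [187.5 284. ] mm 470.0 367.7 size 39 26 ang 23.5 dist 597
high 10 [252.2 183.1] [ 0.5816 -0.025   0.0483] [0.015 0.016 0.006]
high 87 [221.7 226.1] [0.523  0.1762 0.0505] [0.044 0.046 0.007]
high 123 [172.9 273.3] [0.5038 0.3844 0.0509] [0.047 0.046 0.008]
pin 17 [251.2 173.6] [ 0.5858 -0.0258  0.0916] [0.01  0.011 0.021]
```

```bash
python3 - <<'E'
import cv2
a=cv2.imread('pics/top0.png')[160:230,115:290]; b=cv2.imread('pics/side0.png')[160:300,140:310]
a=cv2.resize(a,(790,316),interpolation=cv2.INTER_CUBIC)
b=cv2.resize(b,(340,280),interpolation=cv2.INTER_CUBIC)
import numpy as np
c=np.zeros((600,790,3),np.uint8); c[:316]=a; c[318:598,:340]=b
w=cv2.resize(cv2.imread('pics/wrist0.png'),(373,280)); c[318:598,350:723]=w
cv2.imwrite('pics/c1.png',c)
E
```

```text
(no output)
```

View pics/c1.png

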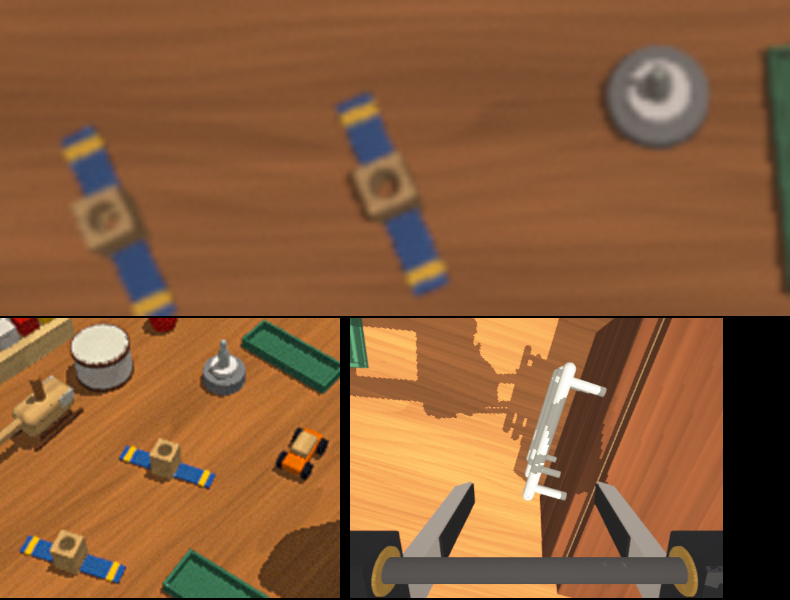

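The crop shows both rotors flat and right way up, with the gauge pin clear. The farthest green tray is the one at about (0.528,-0.143). I'll hover over the near rotor to get a fine measurement with the wrist camera.

```bash
cat >> h.py <<'E'
def delta(xyz,yawdeg,tilt=True):
    ob=robot.get_obs(); Rt=Rm(ob['ee_rot']); Rg=R.from_euler('xyz',[np.pi,0,np.radians(yawdeg)]).as_matrix()
    t=R.from_matrix(Rt.T@Rg).as_rotvec(); sh=Rt.T@(np.array(xyz)-ob['tool_pos'])*100
    print('turn',t.round(3),'shift',sh.round(2),'| at',np.round(ob['tool_pos'],4),np.degrees(ob['ee_rot']).round(2),'t',ob['time'],'w',round(ob['width'],4),'F',np.round(ob['wrist_force'],1),'ff',ob['finger_force'])
E
python3 - <<'E'
from h import *
delta([.524,.175,.206],112)
E
```

```text
turn [-1.000e-03 -2.000e-03 -1.655e+00] shift [ 5.523e+01 -5.620e+01 -4.000e-02] | at [ 0.1624 -0.5251  0.2046] [-1.799e+02 -1.000e-02  1.718e+01] t 0.15 w 0.0941 F [-0.2 -0.4 -0. ] ff 0.0
```

Call:
move_arm --deltas '[0,0,-1.655,55.2,-56.2,0,-1,0,0,-1.655,55.2,-56.2,0,-1,0,0,-1.655,55.2,-56.2,0,-1,0,0,-1.655,55.2,-56.2,0,-1,0,0,-1.655,55.2,-56.2,0,-1,0,0,-1.655,55.2,-56.2,0,-1,0,0,-1.655,55.2,-56.2,0,-1,0,0,-1.655,55.2,-56.2,0,-1]'

```text
time: 0.95
tool_pos: [0.3462, -0.1681, 0.2054]
ee_rot: [3.141, 0.0, 1.505]
wrist_force: [0.3, -0.1, -1.0]
width: 0.0941
finger_force: 0.0
```

```bash
python3 - <<'E'
from h import *
delta([.524,.175,.206],112)
E
```

```text
turn [ 0.     0.    -0.449] shift [35.4  15.49 -0.06] | at [ 0.3462 -0.1681  0.2054] [1.7997e+02 2.0000e-02 8.6250e+01] t 0.95 w 0.0941 F [ 0.3 -0.1 -1. ] ff 0.0
```

Call:
move_arm --deltas '[0,0,-0.449,35.4,15.5,0,-1,0,0,-0.449,35.4,15.5,0,-1,0,0,-0.449,35.4,15.5,0,-1,0,0,-0.449,35.4,15.5,0,-1,0,0,-0.449,35.4,15.5,0,-1,0,0,-0.449,35.4,15.5,0,-1,0,0,-0.449,35.4,15.5,0,-1,0,0,-0.449,35.4,15.5,0,-1]'

```text
time: 1.75
tool_pos: [0.5261, 0.1749, 0.2047]
ee_rot: [-3.141, -0.0, 1.951]
wrist_force: [0.1, -0.9, 0.8]
width: 0.0939
finger_force: 0.0
```

```bash
cat >> h.py <<'E'
def rotor(s,ref,z0=0.0):
    """rotor lying with underside at z0: blade axis from blue+yellow blade mask, hub centre from top face"""
    C=cloud(s); hsv=cv2.cvtColor(s['image'],cv2.COLOR_RGB2HSV); H,S,V=[hsv[...,i].astype(int) for i in range(3)]
    near=np.hypot(C[...,0]-ref[0],C[...,1]-ref[1])<.11
    m=(H>100)&(H<130)&(S>90)&near&(C[...,2]<z0+.025)
    v,u=np.where(m); P=np.array([plane(s,a,b,z0+.008)[:2] for a,b in zip(u,v)])
    w,V2=np.linalg.eigh(np.cov(P.T)); a=np.degrees(np.arctan2(V2[1,1],V2[0,1]))%180
    r=cv2.minAreaRect((P*1e4).astype(np.float32)); 
    t=near&(np.abs(C[...,2]-z0-.05)<.006); t=cv2.morphologyEx(t.astype(np.uint8),cv2.MORPH_CLOSE,np.ones((5,5)))
    cn,_=cv2.findContours(t,cv2.RETR_EXTERNAL,cv2.CHAIN_APPROX_NONE); c=max(cn,key=cv2.contourArea)[:,0]
    Q=np.array([plane(s,x,y,z0+.05)[:2] for x,y in c]); q=cv2.minAreaRect((Q*1e4).astype(np.float32))
    print('blades',np.array(r[0])/10,np.array(r[1])/10,'ang pca',a.round(2),'rect',r[2],'| hub',np.array(q[0])/10,np.array(q[1])/10,q[2]); return np.array(q[0])/1e4,a
E
python3 - <<'E'
from h import *
delta([.524,.175,.206],112)
s=snap('wrist'); save(s,'w1.png'); np.savez('w1.npz',**s); rotor(s,(.524,.175))
E
```

```text
turn [-0.001 -0.    -0.004] shift [ 0.09 -0.19 -0.13] | at [0.5261 0.1749 0.2047] [-1.7996e+02 -2.0000e-02  1.1177e+02] t 1.75 w 0.0939 F [ 0.1 -0.9  0.8] ff 0.0
blades [524.34291992 175.39614258] [157.44628906  26.15509644] ang pca 21.73 rect 21.719772338867188 | hub [524.75009766 175.4611084 ] [35.83409119 35.88598022] 21.727195739746094
```

View pics/w1.png

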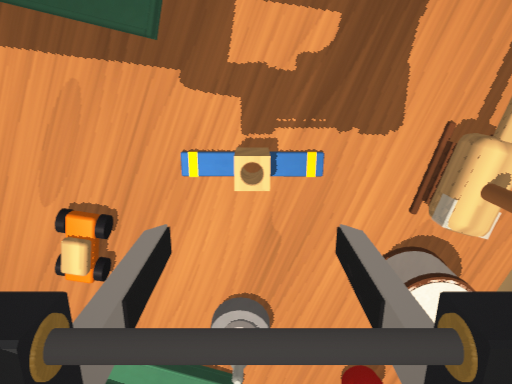

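The wrist view shows rotor A centred at (252,170), with the gauge behind at (240,310). The fit matches the known sizes. Next I'll descend and grip the hub across its long axis.

Call:
move_arm --deltas '[0,0,0,0.15,-0.1,5,-1,0,0,0,0.15,-0.1,10,-1,0,0,0,0.15,-0.1,14,-1,0,0,0,0.15,-0.1,17,-1,0,0,0,0.15,-0.1,18.5,-1,0,0,0,0.15,-0.1,18.8,-1,0,0,0,0.15,-0.1,18.8,-1,0,0,0,0.15,-0.1,18.8,-1]'

```text
time: 2.6
tool_pos: [0.5259, 0.1734, 0.0198]
ee_rot: [3.137, 0.001, 1.949]
wrist_force: [0.1, 0.3, -0.7]
width: 0.0941
finger_force: 0.0
```

```bash
python3 - <<'E'
from h import *
delta([.5246,.1754,.0145],111.72)
E
```

```text
turn [ 0.004  0.001 -0.001] shift [ 0.24 -0.05  0.53] | at [0.5259 0.1734 0.0198] [1.7976e+02 4.0000e-02 1.1165e+02] t 2.6 w 0.0941 F [ 0.1  0.3 -0.7] ff 0.0
```

Call:
move_arm --deltas '[0.004,0,0,0.25,-0.05,0.45,-1,0.004,0,0,0.25,-0.05,0.45,-1,0.004,0,0,0.25,-0.05,0.45,1,0.004,0,0,0.25,-0.05,0.45,1,0.004,0,0,0.25,-0.05,0.45,1,0.004,0,0,0.25,-0.05,0.45,1,0.004,0,0,0.25,-0.05,0.45,1,0.004,0,0,0.25,-0.05,0.45,1]'

```text
time: 3.4
tool_pos: [0.5228, 0.1751, 0.0129]
ee_rot: [-3.138, 0.0, 1.949]
wrist_force: [-0.9, 0.1, -0.0]
width: 0.0494
finger_force: 0.0
```

```bash
python3 - <<'E'
from h import *
delta([.5246,.1754,.0145],111.72)
E
```

```text
turn [-0.004  0.    -0.001] shift [-0.04  0.17 -0.16] | at [0.5228 0.1751 0.0129] [-1.7977e+02  1.0000e-02  1.1166e+02] t 3.4 w 0.0494 F [-0.9  0.1 -0. ] ff 0.0
```

Call:
move_arm --deltas '[0,0,0,0,0,0,1,0,0,0,0,0,0,1,0,0,0,0,0,0,1,0,0,0,0,0,0,1,0,0,0,0,0,-2,1,0,0,0,0,0,-6,1,0,0,0,0,0,-10,1,0,0,0,0,0,-12.5,1]'

```text
time: 4.2
tool_pos: [0.5243, 0.1756, 0.1413]
ee_rot: [-3.141, 0.001, 1.949]
wrist_force: [1.0, -0.2, 0.2]
width: 0.0359
finger_force: 30.0
```

```bash
python3 - <<'E'
from h import *
delta([.575,-.025,.175],111.72)
s=snap('wrist'); save(s,'w2.png'); np.savez('w2.npz',**s)
C=cloud(s)
for lo,hi in((.08,.12),):
    m=(C[...,2]>lo)&(C[...,2]<hi)&(np.hypot(C[...,0]-.58,C[...,1]+.026)<.06); v,u=np.where(m); print(len(u),u.mean() if len(u) else 0,C[m].mean(0) if len(u) else 0)
E
```

```text
turn [-0.     0.001 -0.001] shift [-20.52  -2.69  -3.36] | at [0.5243 0.1756 0.1413] [-1.7999e+02  4.0000e-02  1.1166e+02] t 4.2 w 0.0359 F [ 1.  -0.2  0.2] ff 29.9665754288435
0 0 0
```

View pics/w2.png

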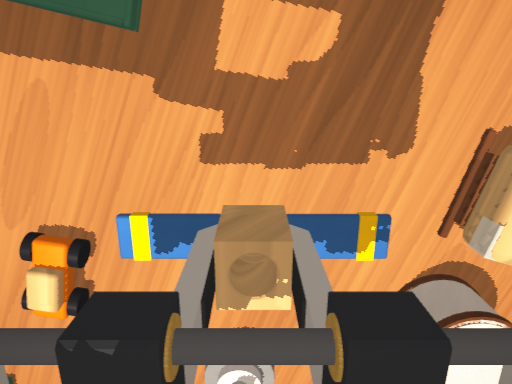

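Rotor A is gripped, with its hub and bore at (253,270) in view. I'll measure the hub in the tool frame, then go where the camera can see the gauge.

```bash
cat >> h.py <<'E'
def held(s,ob=None):
    """centre of held hub's top face in the tool frame (depth-based mask, blades give angle)"""
    ob=ob or robot.get_obs(); Rt=Rm(ob['ee_rot']); T=(cloud(s)-ob['tool_pos'])@Rt  # tool coords
    hsv=cv2.cvtColor(s['image'],cv2.COLOR_RGB2HSV)
    m=(np.abs(T[...,2]+.037)<.005)&(np.abs(T[...,1])<.0175)&(np.abs(T[...,0])<.04)
    m=cv2.morphologyEx(m.astype(np.uint8),cv2.MORPH_CLOSE,np.ones((5,5)))
    c=max(cv2.findContours(m,cv2.RETR_EXTERNAL,cv2.CHAIN_APPROX_NONE)[0],key=cv2.contourArea)
    k=cv2.erode(m,np.ones((3,3)))>0; zt=np.median(T[k][:,2])
    x,y,w,h=cv2.boundingRect(c)
    M=(np.abs(T[...,2]+.037)<.005)&(m>0); xs=T[M][:,0]
    print('px box',x,y,w,h,'ztop',zt.round(4),'x range',np.percentile(xs,[1,99]).round(4),'y',np.percentile(T[M][:,1],[1,99]).round(4))
    r0=s['Rw']; 
    b=(hsv[...,0]>100)&(hsv[...,0]<130)&(hsv[...,1]>90)&(T[...,2]>-.02)&(T[...,2]<.03)&(np.abs(T[...,0])<.05)&(np.abs(T[...,1])<.1)
    B=T[b]; print('blades z',np.median(B[:,2]).round(4),'x rng',np.percentile(B[:,0],[1,99]).round(4),'y',np.percentile(B[:,1],[0.5,99.5]).round(4),
      'yaw',np.degrees(np.polyfit(B[:,1],B[:,0],1)[0]).round(2),'tilt z/y',np.degrees(np.polyfit(B[:,1],B[:,2],1)[0]).round(2),'z/x',np.degrees(np.polyfit(B[:,0],B[:,2],1)[0]).round(2))
E
python3 - <<'E'
from h import *
s=dict(np.load('w2.npz')); held(s)
delta([.584,-.128,.2],93)
E
```

```text
px box 219 240 79 70 ztop -0.0318 x range [-0.0186  0.0171] y [-0.0172  0.017 ]
blades z 0.0102 x rng [-0.0135  0.013 ] y [-0.0807  0.076 ] yaw -0.16 tilt z/y 0.26 z/x 0.72
turn [0.007 0.001 0.326] shift [-30.4   -5.83  -5.43] | at [0.5264 0.1762 0.1455] [1.7960e+02 1.0000e-01 1.1166e+02] t 4.25 w 0.0358 F [ 1.8 -0.4  2.6] ff 29.96662750840187
```

Call:
move_arm --deltas '[0,0,0.05,-4,-0.8,-4,1,0,0,0.326,-30.4,-5.8,-5.4,1,0,0,0.326,-30.4,-5.8,-5.4,1,0,0,0.326,-30.4,-5.8,-5.4,1,0,0,0.326,-30.4,-5.8,-5.4,1,0,0,0.326,-30.4,-5.8,-5.4,1,0,0,0.326,-30.4,-5.8,-5.4,1,0,0,0.326,-30.4,-5.8,-5.4,1]'

```text
time: 5.05
tool_pos: [0.5815, -0.1321, 0.1903]
ee_rot: [-3.136, 0.002, 1.618]
wrist_force: [1.0, -0.3, -1.9]
width: 0.036
finger_force: 30.0
```

```bash
sed -i "s/    s\['f'\]=192/    s['ob']=ob; s['f']=192/; s/ob=ob or robot.get_obs()/ob=s['ob']/" h.py
cat >> h.py <<'E'
def still():
    for i in range(1): pass
def gauge(s,ref=(.585,-.027)):
    C=cloud(s); near=np.hypot(C[...,0]-ref[0],C[...,1]-ref[1])<.06; g=cv2.cvtColor(s['image'],cv2.COLOR_RGB2GRAY)
    for nm,lo,hi,z in(('collar',.036,.044,.04),('pin',.072,.101,None),('foot',.024,.0315,.028)):
        m=(near&(C[...,2]>lo)&(C[...,2]<hi)).astype(np.uint8)
        if m.sum()<8: print(nm,m.sum()); continue
        q=C[m>0]
        if z is None: print(nm,m.sum(),'mean',q.mean(0).round(4),'mid',((q.max(0)+q.min(0))/2).round(4),'ztop',q[:,2].max().round(4)); continue
        c=np.vstack(cv2.findContours(m,cv2.RETR_EXTERNAL,cv2.CHAIN_APPROX_NONE)[0])[:,0]
        P=np.array([plane(s,a,b,z)[:2] for a,b in c])*1000
        (cx,cy),r=cv2.minEnclosingCircle(P.astype(np.float32)); print(nm,m.sum(),'circle',round(cx,1),round(cy,1),'r',round(r,1))
E
python3 - <<'E'
from h import *
delta([.584,-.128,.2],93)
s=snap('wrist'); save(s,'w3.png'); gauge(s); held(s)
delta([.584,-.128,.2],93)
E
```

```text
turn [-0.006  0.002 -0.006] shift [ 0.4   0.27 -0.97] | at [ 0.5815 -0.1321  0.1903] [-1.7966e+02  9.0000e-02  9.2680e+01] t 5.05 w 0.036 F [ 1.  -0.3 -1.9] ff 29.966526702046394
collar 1661 circle 589.9 -29.1 r 22.9
pin 318 mean [ 0.5892 -0.03    0.0883] mid [ 0.5898 -0.029   0.0856] ztop 0.0993
foot 3209 circle 589.8 -29.1 r 37.6
px box 214 236 78 74 ztop -0.036 x range [-0.0193  0.0169] y [-0.0174  0.0173]
blades z 0.006 x rng [-0.0139  0.0127] y [-0.0785  0.0789] yaw -0.23 tilt z/y -0.1 z/x 1.0
turn [-0.006  0.    -0.003] shift [ 0.16  0.27 -0.96] | at [ 0.5813 -0.1298  0.1905] [-179.65    0.     92.81] t 5.1 w 0.0357 F [ 0.6  0.8 -0.4] ff 29.966782853007317
```

View pics/w3.png

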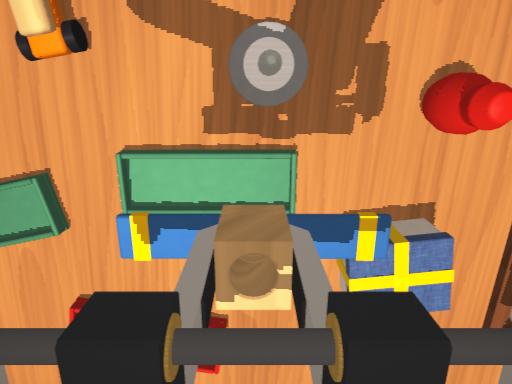

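The view shows the gauge cleanly at (268,62), the green tray at (207,182), and the held rotor square in the grip. I'll move over the pin.

```bash
python3 - <<'E'
from h import *
delta([.5899,-.028,.135],93)
E
```

```text
turn [-0.006  0.    -0.003] shift [10.12  1.39  5.54] | at [ 0.5813 -0.1298  0.1905] [-179.65    0.     92.81] t 5.1 w 0.0357 F [ 0.6  0.8 -0.4] ff 29.966782853007317
```

Call:
move_arm --deltas '[-0.003,0,0,3,0.5,0,1,-0.003,0,0,7,1,0,1,-0.003,0,0,10.1,1.4,1,1,-0.003,0,0,10.1,1.4,3,1,-0.003,0,0,10.1,1.4,5,1,-0.003,0,0,10.1,1.4,5,1,-0.003,0,0,10.1,1.4,5,1,-0.003,0,0,10.1,1.4,5,1]'

```text
time: 5.9
tool_pos: [0.5908, -0.0265, 0.1433]
ee_rot: [3.14, 0.002, 1.623]
wrist_force: [-0.0, 0.2, -0.5]
width: 0.0358
finger_force: 30.0
```

```bash
python3 - <<'E'
from h import *
delta([.5899,-.028,.115],93)
s=snap('wrist'); save(s,'w4.png'); held(s)
delta([.5899,-.028,.115],93)
s=snap('side'); save(s,'s4.png')
E
```

```text
turn [0.001 0.002 0.   ] shift [-0.14 -0.1   2.83] | at [ 0.5908 -0.0265  0.1433] [1.7994e+02 9.0000e-02 9.3010e+01] t 5.9 w 0.0358 F [-0.   0.2 -0.5] ff 29.966674000024796
px box 214 236 78 74 ztop -0.036 x range [-0.0194  0.0169] y [-0.0173  0.0173]
blades z 0.006 x rng [-0.0142  0.0126] y [-0.0785  0.0785] yaw -0.02 tilt z/y -0.14 z/x 0.75
turn [ 0.002  0.002 -0.   ] shift [-0.11 -0.12  2.85] | at [ 0.591  -0.0268  0.1435] [1.799e+02 1.000e-01 9.299e+01] t 5.95 w 0.036 F [-0.8 -0.8 -0.5] ff 29.966859742999077
```

Call:
move_arm --deltas '[0,0,0,-0.12,-0.11,0,1,0,0,0,-0.12,-0.11,1,1,0,0,0,-0.12,-0.11,2,1,0,0,0,-0.12,-0.11,3,1,0,0,0,-0.12,-0.11,3.8,1,0,0,0,-0.12,-0.11,4.4,1,0,0,0,-0.12,-0.11,4.6,1,0,0,0,-0.12,-0.11,4.6,1]'

```text
time: 6.8
tool_pos: [0.5891, -0.0282, 0.0956]
ee_rot: [-3.14, 0.001, 1.623]
wrist_force: [-0.3, 0.2, -1.2]
width: 0.0357
finger_force: 30.0
```

```bash
python3 - <<'E'
from h import *
delta([.5899,-.028,.0805],93)
s=snap('wrist'); save(s,'w5.png'); held(s)
delta([.5899,-.028,.0805],93)
E
```

```text
turn [-0.001  0.001 -0.   ] shift [0.02 0.09 1.51] | at [ 0.5891 -0.0282  0.0956] [-1.7992e+02  7.0000e-02  9.2980e+01] t 6.8 w 0.0357 F [-0.3  0.2 -1.2] ff 29.966788664460182
px box 215 236 77 74 ztop -0.036 x range [-0.0194  0.0169] y [-0.0173  0.0173]
blades z 0.006 x rng [-0.0138  0.0127] y [-0.0784  0.0785] yaw -0.15 tilt z/y -0.12 z/x 0.89
turn [-0.001  0.001 -0.   ] shift [0.03 0.06 1.56] | at [ 0.5893 -0.0283  0.0961] [-1.7997e+02  8.0000e-02  9.2980e+01] t 6.85 w 0.0359 F [ 0.4 -0.3 -0.3] ff 29.966735243797302
```

View pics/w5.png

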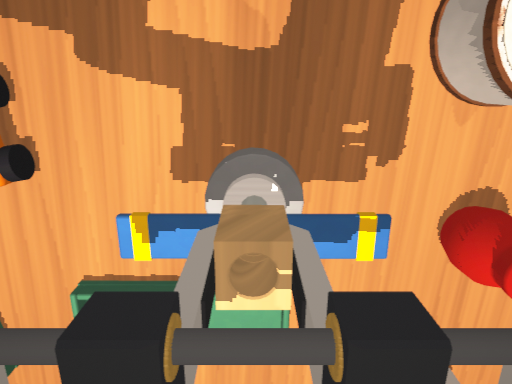

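No contact so far, and the pilot is inside the bore. I'll go on down slowly.

Call:
move_arm --deltas '[0,0,0,0.02,0.07,0.3,1,0,0,0,0.02,0.07,0.6,1,0,0,0,0.02,0.07,0.9,1,0,0,0,0.02,0.07,1.1,1,0,0,0,0.02,0.07,1.3,1,0,0,0,0.02,0.07,1.4,1,0,0,0,0.02,0.07,1.4,1]'

```text
time: 7.55
tool_pos: [0.5898, -0.0281, 0.0818]
ee_rot: [-3.14, 0.001, 1.623]
wrist_force: [0.4, -0.2, 0.1]
width: 0.0355
finger_force: 30.0
```

```bash
python3 - <<'E'
from h import *
delta([.5899,-.028,.0725],93)
E
```

```text
turn [-0.001  0.001 -0.   ] shift [0.01 0.01 0.93] | at [ 0.5898 -0.0281  0.0818] [-1.7993e+02  7.0000e-02  9.2980e+01] t 7.55 w 0.0355 F [ 0.4 -0.2  0.1] ff 29.966642037034035
```

Call:
move_arm --deltas '[0,0,0,0,0,0.1,1,0,0,0,0,0,0.2,1,0,0,0,0,0,0.3,1,0,0,0,0,0,0.4,1,0,0,0,0,0,0.5,1,0,0,0,0,0,0.5,1]'

```text
time: 8.15
tool_pos: [0.5898, -0.0281, 0.0768]
ee_rot: [-3.14, 0.001, 1.623]
wrist_force: [1.0, 0.1, -0.5]
width: 0.0362
finger_force: 30.0
```

```bash
python3 - <<'E'
from h import *
delta([.5899,-.028,.054],93)
E
```

```text
turn [-0.001  0.001 -0.   ] shift [0.01 0.02 2.28] | at [ 0.5898 -0.0281  0.0768] [-1.7993e+02  7.0000e-02  9.2980e+01] t 8.15 w 0.0362 F [ 1.   0.1 -0.5] ff 29.9666415899992
```

Call:
move_arm --deltas '[0,0,0,0,0,0.1,1,0,0,0,0,0,0.2,1,0,0,0,0,0,0.3,1,0,0,0,0,0,0.4,1,0,0,0,0,0,0.5,1,0,0,0,0,0,0.5,1]'

```text
time: 8.75
tool_pos: [0.5898, -0.0281, 0.0718]
ee_rot: [-3.14, 0.001, 1.623]
wrist_force: [0.1, -0.6, 0.4]
width: 0.0359
finger_force: 30.0
```

```bash
python3 - <<'E'
from h import *
delta([.5899,-.028,.054],93)
s=snap('wrist'); held(s)
E
```

```text
turn [-0.001  0.001 -0.   ] shift [0.01 0.02 1.78] | at [ 0.5898 -0.0281  0.0718] [-1.7993e+02  8.0000e-02  9.2980e+01] t 8.75 w 0.0359 F [ 0.1 -0.6  0.4] ff 29.966725409030914
px box 214 237 78 73 ztop -0.036 x range [-0.0193  0.0169] y [-0.0173  0.0173]
blades z 0.006 x rng [-0.0138  0.0127] y [-0.0784  0.0784] yaw -0.16 tilt z/y -0.13 z/x 0.99
```

It has gone past the shoulder with no force, so it is true. I'll go on to the collar.

Call:
move_arm --deltas '[0,0,0,0,0,0.4,1,0,0,0,0,0,0.8,1,0,0,0,0,0,1.2,1,0,0,0,0,0,1.5,1,0,0,0,0,0,1.6,1,0,0,0,0,0,1.65,1,0,0,0,0,0,1.7,1,0,0,0,0,0,1.7,1]'

```text
time: 9.6
tool_pos: [0.59, -0.0281, 0.0551]
ee_rot: [-3.141, 0.001, 1.623]
wrist_force: [0.5, -0.3, -1.4]
width: 0.036
finger_force: 30.0
```

Call:
move_arm --deltas '[0,0,0,0,0,0.05,1,0,0,0,0,0,0.1,1,0,0,0,0,0,0.1,1]'

```text
time: 9.9
tool_pos: [0.5899, -0.0281, 0.054]
ee_rot: [-3.141, 0.001, 1.623]
wrist_force: [-0.1, -0.6, -1.6]
width: 0.0357
finger_force: 30.0
```

```bash
python3 - <<'E'
from h import *
delta([.5899,-.028,.054],93)
s=snap('wrist'); held(s)
E
```

```text
turn [-0.001  0.001 -0.   ] shift [ 0.01  0.   -0.  ] | at [ 0.5899 -0.0281  0.054 ] [-1.7995e+02  8.0000e-02  9.2980e+01] t 9.9 w 0.0357 F [-0.1 -0.6 -1.6] ff 29.96668517589569
px box 214 236 78 74 ztop -0.036 x range [-0.0193  0.0169] y [-0.0172  0.0173]
blades z 0.006 x rng [-0.0138  0.0127] y [-0.0785  0.0784] yaw -0.15 tilt z/y -0.12 z/x 0.99
```

Call:
move_arm --deltas '[0,0,0,0,0,0.05,1,0,0,0,0,0,0.05,1]'

```text
time: 10.15
tool_pos: [0.5898, -0.0281, 0.0534]
ee_rot: [-3.141, 0.001, 1.623]
wrist_force: [-0.3, 0.3, -0.7]
width: 0.0359
finger_force: 30.0
```

Call:
move_arm --deltas '[0,0,0,0,0,0.05,1,0,0,0,0,0,0.05,1]'

```text
time: 10.35
tool_pos: [0.5899, -0.0281, 0.053]
ee_rot: [-3.141, 0.001, 1.623]
wrist_force: [-0.1, 0.2, -1.1]
width: 0.0359
finger_force: 30.0
```

Call:
move_arm --deltas '[0,0,0,0,0,0.05,1,0,0,0,0,0,0.05,1]'

```text
time: 10.55
tool_pos: [0.5899, -0.0281, 0.053]
ee_rot: [-3.141, 0.001, 1.623]
wrist_force: [-0.4, 0.7, 1.8]
width: 0.0361
finger_force: 30.0
```

Call:
move_arm --deltas '[0,0,0,0,0,0.05,1,0,0,0,0,0,0.05,1]'

```text
time: 10.75
tool_pos: [0.5899, -0.0281, 0.053]
ee_rot: [-3.141, 0.002, 1.623]
wrist_force: [-2.7, 0.5, 4.9]
width: 0.0358
finger_force: 30.0
```

It is seated on the collar: z is steady at 0.053 with a light 5 N contact. Rotor A goes in the green tray. I'll lift it and view the tray.

Call:
move_arm --deltas '[0,0,0,0,0,-1,1,0,0,0,0,0,-3,1,0,0,0,0,0,-6,1,0,0,0,0,0,-10,1,0,0,0,-4,1,-14,1,0,0,0,-9,3,-15,1,0,0,0,-14,5,-15,1,0,0,0,-18,6,-15,1]'

```text
time: 11.55
tool_pos: [0.6589, -0.2005, 0.2037]
ee_rot: [3.139, 0.002, 1.624]
wrist_force: [0.3, 0.7, -0.3]
width: 0.036
finger_force: 30.0
```

```bash
python3 - <<'E'
from h import *
delta([.53,-.24,.2],93)
E
```

```text
turn [0.003 0.002 0.001] shift [ -3.26 -13.08   0.34] | at [ 0.6589 -0.2005  0.2037] [1.7986e+02 1.4000e-01 9.3040e+01] t 11.55 w 0.036 F [ 0.3  0.7 -0.3] ff 29.967557787895203
```

Call:
move_arm --deltas '[0,0,0,-3.3,-13.1,0,1,0,0,0,-3.3,-13.1,0,1,0,0,0,-3.3,-13.1,0,1,0,0,0,-3.3,-13.1,0,1,0,0,0,-3.3,-13.1,0,1]'

```text
time: 12.05
tool_pos: [0.5284, -0.2392, 0.2027]
ee_rot: [3.141, 0.002, 1.622]
wrist_force: [0.4, -0.9, -0.9]
width: 0.0359
finger_force: 30.0
```

```bash
cat >> h.py <<'E'
def tray(s,col,ref):
    C=cloud(s); hsv=cv2.cvtColor(s['image'],cv2.COLOR_RGB2HSV); H,S,V=[hsv[...,i].astype(int) for i in range(3)]
    m=(H>55)&(H<90)&(S>80) if col=='g' else ((H<6)|(H>174))&(S>130)
    m&=np.hypot(C[...,0]-ref[0],C[...,1]-ref[1])<.125
    r=m&(C[...,2]>.018)&(C[...,2]<.026)
    P=np.array([plane(s,a,b,.022)[:2] for b,a in np.argwhere(r)])
    q=cv2.minAreaRect((P*1e4).astype(np.float32)); print('rim',r.sum(),np.array(q[0])/10,np.array(q[1])/10,q[2])
    f=m&(C[...,2]>.002)&(C[...,2]<.010)
    P=np.array([plane(s,a,b,.006)[:2] for b,a in np.argwhere(f)])
    q=cv2.minAreaRect((P*1e4).astype(np.float32)); print('floor',f.sum(),np.array(q[0])/10,np.array(q[1])/10,q[2])
E
python3 - <<'E'
from h import *
delta([.53,-.24,.2],93)
s=snap('wrist'); save(s,'w6.png'); held(s); tray(s,'g',(.528,-.143)); tray(s,'r',(.457,-.348))
E
```

```text
turn [ 0.001  0.002 -0.002] shift [-0.09  0.16  0.27] | at [ 0.5284 -0.2392  0.2027] [1.7995e+02 9.0000e-02 9.2910e+01] t 12.05 w 0.0359 F [ 0.4 -0.9 -0.9] ff 29.966653436422348
px box 215 237 77 73 ztop -0.036 x range [-0.0194  0.0169] y [-0.0173  0.0173]
blades z 0.006 x rng [-0.0139  0.0127] y [-0.0785  0.0785] yaw -0.19 tilt z/y -0.14 z/x 0.85
rim 2812 [ 532.4746582  -150.56265869] [185.03996582  66.49457397] 2.844005584716797
floor 9727 [ 533.15991211 -150.49967041] [178.08638916  56.59091187] 2.8446855545043945
rim 620 [ 408.31196289 -346.38117676] [67.66470337 82.11048584] 83.05073547363281
floor 819 [ 398.78537598 -360.28740234] [ 56.29905396 100.43119507] 58.51457595825195
```

View pics/w6.png

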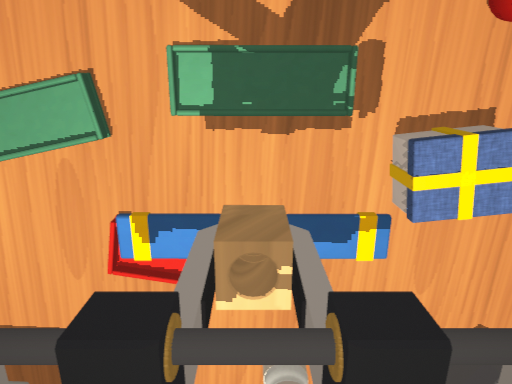

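The view shows the green tray at (262,80), and the fit matches its size. Next I'll lay rotor A in it.

Call:
move_arm --deltas '[0,0,0,4.5,0.2,1,1,0,0,0,9,0.2,3,1,0,0,0,9,0,7,1,0,0,0,9,0,11,1,0,0,0,9,0,14,1,0,0,0,9,0,15,1,0,0,0,9,0,15,1,0,0,0,9,0,15,1]'

```text
time: 12.9
tool_pos: [0.5252, -0.1494, 0.0539]
ee_rot: [3.14, 0.003, 1.623]
wrist_force: [0.3, 0.3, 0.0]
width: 0.0361
finger_force: 30.0
```

```bash
python3 - <<'E'
from h import *
delta([.5328,-.1495,.021],93)
E
```

```text
turn [0.002 0.003 0.   ] shift [-0.04  0.75  3.29] | at [ 0.5252 -0.1494  0.0539] [1.7989e+02 1.4000e-01 9.3020e+01] t 12.9 w 0.0361 F [0.3 0.3 0. ] ff 29.96674619615078
```

Call:
move_arm --deltas '[0,0.003,0,0,0.75,0,1,0,0.003,0,0,0.75,1,1,0,0.003,0,0,0.75,2,1,0,0.003,0,0,0.75,2.7,1,0,0.003,0,0,0.75,3.1,1,0,0.003,0,0,0.75,3.2,1,0,0.003,0,0,0.75,3.3,1,0,0.003,0,0,0.75,3.35,1]'

```text
time: 13.7
tool_pos: [0.5311, -0.1489, 0.019]
ee_rot: [-3.141, -0.002, 1.623]
wrist_force: [-1.0, -0.3, 1.0]
width: 0.0361
finger_force: 30.0
```

Call:
move_arm --deltas '[0,0,0,0,0,0.1,1,0,0,0,0,0,0.1,1]'

```text
time: 13.9
tool_pos: [0.5312, -0.149, 0.0189]
ee_rot: [-3.141, -0.001, 1.623]
wrist_force: [-3.1, 1.1, 4.1]
width: 0.0357
finger_force: 30.0
```

Call:
move_arm --deltas '[0,0,0,0,0,-0.05,-1,0,0,0,0,0,-0.05,-1,0,0,0,0,0,-0.05,-1,0,0,0,0,0,-1,-1,0,0,0,0,0,-5,-1,0,0,0,0,0,-10,-1,0,0,0,0,0,-15,-1,0,0,0,0,0,-18,-1]'

```text
time: 14.7
tool_pos: [0.5325, -0.1496, 0.2034]
ee_rot: [3.135, 0.001, 1.623]
wrist_force: [0.7, 0.2, -0.0]
width: 0.0932
finger_force: 0.0
```

```bash
python3 - <<'E'
from h import *
delta([.506,.383,.206],114)
s=snap('wrist'); save(s,'w7.png'); rotor(s,(.533,-.15),.006); tray(s,'g',(.533,-.15))
E
```

```text
turn [ 0.006  0.003 -0.367] shift [53.33  0.12 -0.33] | at [ 0.5325 -0.1496  0.2034] [1.7965e+02 8.0000e-02 9.2980e+01] t 14.7 w 0.0932 F [ 0.7  0.2 -0. ] ff 0.0
blades [ 531.05302734 -149.02587891] [157.84449463  26.86828613] ang pca 2.85 rect 2.832242727279663 | hub [ 531.43056641 -149.19019775] [35.48138123 37.2460907 ] 2.816416025161743
rim 2289 [ 532.28325195 -149.50917969] [184.59360352  67.02301025] 2.8124873638153076
floor 3444 [ 533.05913086 -148.53022461] [179.72854004  62.68509521] 2.870776414871216
```

Rotor A lies flat, aligned and centred in the green tray. Now for rotor B.

Call:
move_arm --deltas '[0.006,0.003,-0.367,53.3,0.1,-0.3,-1,0.006,0.003,-0.367,53.3,0.1,-0.3,-1,0.006,0.003,-0.367,53.3,0.1,-0.3,-1,0.006,0.003,-0.367,53.3,0.1,-0.3,-1,0.006,0.003,-0.367,53.3,0.1,-0.3,-1,0.006,0.003,-0.367,53.3,0.1,-0.3,-1,0.006,0.003,-0.367,53.3,0.1,-0.3,-1,0.006,0.003,-0.367,53.3,0.1,-0.3,-1]'

```text
time: 15.55
tool_pos: [0.5106, 0.2524, 0.2011]
ee_rot: [-3.137, -0.006, 1.99]
wrist_force: [0.4, -0.3, -0.3]
width: 0.0939
finger_force: 0.0
```

```bash
python3 - <<'E'
from h import *
delta([.506,.383,.206],114)
s=snap('wrist'); rotor(s,(.506,.383))
E
```

```text
turn [-0.005 -0.006  0.   ] shift [12.12  4.89 -0.45] | at [0.5106 0.2524 0.2011] [-179.74   -0.32  114.01] t 15.55 w 0.0939 F [ 0.4 -0.3 -0.3] ff 0.0
blades [506.69179688 382.43220215] [157.21259766  26.27979126] ang pca 23.97 rect 23.905853271484375 | hub [506.84086914 382.62272949] [36.34673157 35.47966919] 23.92678451538086
```

Call:
move_arm --deltas '[-0.005,-0.006,0,5,2,0,-1,-0.005,-0.006,0,9,3.7,0,-1,-0.005,-0.006,0,12,4.9,0,-1,-0.005,-0.006,0,12,4.9,3,-1,-0.005,-0.006,0,12,4.9,7,-1,-0.005,-0.006,0,12,4.9,11,-1,-0.005,-0.006,0,12,4.9,12,-1,-0.005,-0.006,0,12,4.9,12,-1]'

```text
time: 16.4
tool_pos: [0.505, 0.3793, 0.0789]
ee_rot: [-3.136, 0.001, 1.99]
wrist_force: [0.4, 0.6, -0.0]
width: 0.094
finger_force: 0.0
```

```bash
python3 - <<'E'
from h import *
delta([.5068,.3825,.014],113.93)
s=snap('wrist'); rotor(s,(.506,.383))
delta([.5068,.3825,.014],113.93)
E
```

```text
turn [-0.005  0.001  0.001] shift [0.22 0.33 6.49] | at [0.505  0.3793 0.0789] [-1.797e+02  5.000e-02  1.140e+02] t 16.4 w 0.094 F [ 0.4  0.6 -0. ] ff 0.0
blades [506.21782227 383.42995605] [157.14317627  27.19591675] ang pca 24.03 rect 24.020566940307617 | hub [506.34169922 383.98308105] [35.8115448  37.12799683] 24.086530685424805
turn [-0.     0.     0.001] shift [0.2  0.13 6.76] | at [0.5064 0.3802 0.0816] [-1.7998e+02  1.0000e-02  1.1399e+02] t 16.45 w 0.094 F [0.3 0.6 0.9] ff 0.0
```

Settled. I'll descend and grip.

Call:
move_arm --deltas '[0,0,0,0.27,0.1,2,-1,0,0,0,0.27,0.1,4,-1,0,0,0,0.27,0.1,5.5,-1,0,0,0,0.27,0.1,6.3,-1,0,0,0,0.27,0.1,6.7,-1,0,0,0,0.27,0.1,6.7,-1,0,0,0,0.27,0.1,6.7,1,0,0,0,0.27,0.1,6.7,1]'

```text
time: 17.25
tool_pos: [0.5066, 0.3835, 0.0151]
ee_rot: [3.14, -0.0, 1.99]
wrist_force: [-1.0, -0.5, 0.2]
width: 0.0814
finger_force: 0.0
```

Call:
move_arm --deltas '[0,0,0,0,0,0,1,0,0,0,0,0,0,1,0,0,0,0,0,0,1,0,0,0,0,0,0,1,0,0,0,0,0,0,1,0,0,0,0,0,0,1,0,0,0,0,0,0,1]'

```text
time: 17.95
tool_pos: [0.5059, 0.3832, 0.014]
ee_rot: [-3.141, 0.0, 1.99]
wrist_force: [0.1, 0.8, -1.8]
width: 0.0356
finger_force: 30.0
```

Call:
move_arm --deltas '[0,0,0,0,0,-2,1,0,0,0,0,0,-6,1,0,0,0,0,0,-11,1,0,0,0,0,0,-16,1,0,0,0,0,0,-18,1,0,0,0,0,0,-18,1]'

```text
time: 18.55
tool_pos: [0.5079, 0.3844, 0.1995]
ee_rot: [3.132, -0.001, 1.99]
wrist_force: [0.3, -0.4, -1.1]
width: 0.0357
finger_force: 30.0
```

```bash
python3 - <<'E'
from h import *
s=snap('wrist'); held(s)
delta([.5899,-.028,.19],93)
E
```

```text
px box 214 236 78 71 ztop -0.035 x range [-0.0185  0.0174] y [-0.0173  0.0173]
blades z 0.0071 x rng [-0.0138  0.0132] y [-0.0784  0.0783] yaw -0.05 tilt z/y -0.0 z/x 0.62
turn [ 0.003 -0.001  0.367] shift [-40.99  -9.15   0.53] | at [0.5066 0.3836 0.1957] [ 1.7982e+02 -2.0000e-02  1.1401e+02] t 18.6 w 0.0357 F [-0.2  0.1 -2.3] ff 29.99984348192811
```

Call:
move_arm --deltas '[0.003,0,0.367,-41.05,-9.15,0.5,1,0.003,0,0.367,-41.05,-9.15,0.5,1,0.003,0,0.367,-41.05,-9.15,0.5,1,0.003,0,0.367,-41.05,-9.15,0.5,1,0.003,0,0.367,-41.05,-9.15,0.5,1,0.003,0,0.367,-41.05,-9.15,0.5,1,0.003,0,0.367,-41.05,-9.15,0.5,1,0.003,0,0.367,-41.05,-9.15,0.5,1]'

```text
time: 19.4
tool_pos: [0.5837, -0.0107, 0.1854]
ee_rot: [-3.132, -0.0, 1.623]
wrist_force: [2.3, 0.1, -0.5]
width: 0.0359
finger_force: 30.0
```

```bash
python3 - <<'E'
from h import *
delta([.5899,-.0286,.19],93)
E
```

```text
turn [-0.009 -0.    -0.   ] shift [-1.82  0.52 -0.47] | at [ 0.5837 -0.0107  0.1854] [-1.7946e+02 -1.0000e-02  9.2980e+01] t 19.4 w 0.0359 F [ 2.3  0.1 -0.5] ff 30.001195147633553
```

Call:
move_arm --deltas '[0,0,0,-0.9,0.4,0,1,0,0,0,-0.9,0.4,1,1,0,0,0,-0.9,0.4,4,1,0,0,0,-0.9,0.4,5,1,0,0,0,-0.9,0.4,5,1]'

```text
time: 19.9
tool_pos: [0.5871, -0.0156, 0.1352]
ee_rot: [-3.131, -0.001, 1.625]
wrist_force: [-0.2, -1.0, -0.4]
width: 0.0361
finger_force: 30.0
```

```bash
python3 - <<'E'
from h import *
delta([.5899,-.0286,.1],93)
s=snap('wrist'); held(s)
delta([.5899,-.0286,.1],93)
E
```

```text
turn [-0.011 -0.001  0.002] shift [-1.31  0.25  3.52] | at [ 0.5871 -0.0156  0.1352] [-1.7937e+02 -6.0000e-02  9.3110e+01] t 19.9 w 0.0361 F [-0.2 -1.  -0.4] ff 29.999794084578753
px box 215 235 77 72 ztop -0.035 x range [-0.0183  0.0175] y [-0.0173  0.0173]
blades z 0.007 x rng [-0.0137  0.0133] y [-0.0785  0.0784] yaw -0.03 tilt z/y 0.01 z/x 0.56
turn [-0.007 -0.     0.002] shift [-1.27  0.11  3.74] | at [ 0.5884 -0.016   0.1374] [-1.7959e+02 -1.0000e-02  9.3100e+01] t 19.95 w 0.0358 F [-0.7 -0.7  0.2] ff 29.999815989285707
```

Call:
move_arm --deltas '[-0.005,0,0.002,-1.27,0.1,0,1,-0.005,0,0.002,-1.27,0.1,0,1,-0.005,0,0.002,-1.27,0.1,0,1,-0.005,0,0.002,-1.27,0.1,0,1]'

```text
time: 20.35
tool_pos: [0.5917, -0.0304, 0.1403]
ee_rot: [3.138, 0.001, 1.62]
wrist_force: [-0.1, -0.2, -0.4]
width: 0.0362
finger_force: 30.0
```

```bash
python3 - <<'E'
from h import *
delta([.5899,-.0286,.096],93)
E
```

```text
turn [ 0.003  0.001 -0.003] shift [ 0.19 -0.18  4.43] | at [ 0.5917 -0.0304  0.1403] [1.7982e+02 5.0000e-02 9.2850e+01] t 20.35 w 0.0362 F [-0.1 -0.2 -0.4] ff 29.999802466481924
```

Call:
move_arm --deltas '[0,0,0,0.1,-0.1,1,1,0,0,0,0.1,-0.1,1,1,0,0,0,0.1,-0.1,1,1]'

```text
time: 20.65
tool_pos: [0.5897, -0.0291, 0.1284]
ee_rot: [3.142, 0.0, 1.621]
wrist_force: [0.3, 0.3, 0.5]
width: 0.0361
finger_force: 30.0
```

```bash
python3 - <<'E'
from h import *
delta([.5899,-.0286,.096],93)
E
```

```text
turn [ 0.     0.    -0.002] shift [0.06 0.02 3.24] | at [ 0.5897 -0.0291  0.1284] [1.800e+02 3.000e-02 9.287e+01] t 20.65 w 0.0361 F [0.3 0.3 0.5] ff 29.999884329736233
```

Call:
move_arm --deltas '[0,0,0,0.05,0,0.8,1,0,0,0,0.05,0,1.6,1,0,0,0,0.05,0,2.3,1,0,0,0,0.05,0,2.9,1,0,0,0,0.05,0,3.2,1,0,0,0,0.05,0,3.2,1]'

```text
time: 21.25
tool_pos: [0.5899, -0.0288, 0.0965]
ee_rot: [3.141, 0.001, 1.621]
wrist_force: [0.1, -0.0, -0.7]
width: 0.036
finger_force: 30.0
```

```bash
python3 - <<'E'
from h import *
delta([.5899,-.0286,.082],93)
E
```

```text
turn [ 0.     0.001 -0.002] shift [0.02 0.   1.45] | at [ 0.5899 -0.0288  0.0965] [1.7998e+02 4.0000e-02 9.2860e+01] t 21.25 w 0.036 F [ 0.1 -0.  -0.7] ff 29.999798722565174
```

Call:
move_arm --deltas '[0,0,0,0.02,0,0.4,1,0,0,0,0.02,0,0.8,1,0,0,0,0.02,0,1.1,1,0,0,0,0.02,0,1.3,1,0,0,0,0.02,0,1.4,1,0,0,0,0.02,0,1.4,1]'

```text
time: 21.85
tool_pos: [0.5902, -0.0287, 0.0832]
ee_rot: [3.14, 0.001, 1.621]
wrist_force: [-0.2, -0.4, -0.6]
width: 0.0356
finger_force: 30.0
```

Call:
move_arm --deltas '[0,0,0,0,0,0.1,1,0,0,0,0,0,0.15,1,0,0,0,0,0,0.2,1,0,0,0,0,0,0.2,1]'

```text
time: 22.25
tool_pos: [0.5903, -0.0287, 0.0813]
ee_rot: [3.14, 0.001, 1.621]
wrist_force: [0.1, -0.9, -0.5]
width: 0.0363
finger_force: 30.0
```

Call:
move_arm --deltas '[0,0,0,0,0,0.1,1,0,0,0,0,0,0.15,1,0,0,0,0,0,0.15,1]'

```text
time: 22.55
tool_pos: [0.5902, -0.0287, 0.0797]
ee_rot: [3.14, 0.001, 1.621]
wrist_force: [-0.9, -0.1, -1.0]
width: 0.0359
finger_force: 30.0
```

Call:
move_arm --deltas '[0,0,0,0,0,0.05,1,0,0,0,0,0,0.1,1,0,0,0,0,0,0.1,1]'

```text
time: 22.85
tool_pos: [0.5902, -0.0286, 0.0792]
ee_rot: [3.14, 0.001, 1.621]
wrist_force: [-0.8, 0.6, 1.1]
width: 0.0361
finger_force: 30.0
```

Call:
move_arm --deltas '[0,0,0,0,0,0.05,1,0,0,0,0,0,0.05,1]'

```text
time: 23.05
tool_pos: [0.5902, -0.0286, 0.079]
ee_rot: [3.14, 0.001, 1.621]
wrist_force: [-1.6, 0.4, 4.0]
width: 0.0357
finger_force: 30.0
```

Call:
move_arm --deltas '[0,0,0,0,0,0.05,1,0,0,0,0,0,0.05,1]'

```text
time: 23.25
tool_pos: [0.5902, -0.0286, 0.0788]
ee_rot: [3.14, 0.001, 1.621]
wrist_force: [-4.0, -0.0, 5.7]
width: 0.0355
finger_force: 30.0
```

It stopped at 0.0788 with rising force, 25 mm above home, so rotor B is tight and goes in the red tray.

Call:
move_arm --deltas '[0,0,0,0,0,-1,1,0,0,0,0,0,-3,1,0,0,0,0,0,-6,1,0,0,0,0,0,-9,1,0,0,0,0,0,-12,1,0,0,0,0,0,-12.2,1]'

```text
time: 23.85
tool_pos: [0.5929, -0.029, 0.2053]
ee_rot: [3.129, 0.003, 1.621]
wrist_force: [0.6, 0.3, -0.3]
width: 0.0358
finger_force: 30.0
```

```bash
python3 - <<'E'
from h import *
delta([.447,-.44,.2],83)
E
```

```text
turn [0.012 0.002 0.172] shift [-40.32 -16.63   0.44] | at [ 0.5929 -0.029   0.2053] [1.793e+02 1.700e-01 9.286e+01] t 23.85 w 0.0358 F [ 0.6  0.3 -0.3] ff 29.99983062967658
```

Call:
move_arm --deltas '[0,0,0.172,-40.3,-16.5,0,1,0,0,0.172,-40.3,-16.5,0,1,0,0,0.172,-40.3,-16.5,0,1,0,0,0.172,-40.3,-16.5,0,1,0,0,0.172,-40.3,-16.5,0,1,0,0,0.172,-40.3,-16.5,0,1,0,0,0.172,-40.3,-16.5,0,1,0,0,0.172,-40.3,-16.5,0,1]'

```text
time: 24.65
tool_pos: [0.456, -0.4075, 0.1978]
ee_rot: [3.141, -0.001, 1.449]
wrist_force: [0.0, -0.6, -0.1]
width: 0.0354
finger_force: 30.0
```

Call:
move_arm --deltas '[0,0,0,0,0,0,1,0,0,0,0,0,0,1,0,0,0,0,0,0,1]'

```text
time: 24.95
tool_pos: [0.4575, -0.4047, 0.1987]
ee_rot: [3.141, -0.001, 1.45]
wrist_force: [-0.2, -0.1, -0.7]
width: 0.0357
finger_force: 30.0
```

```bash
python3 - <<'E'
from h import *
s=snap('wrist'); save(s,'w8.png'); held(s); tray(s,'r',(.457,-.35)); 
delta([.447,-.44,.2],83)
E
```

```text
px box 215 235 77 72 ztop -0.035 x range [-0.0183  0.0175] y [-0.0173  0.0173]
blades z 0.007 x rng [-0.0136  0.0133] y [-0.0784  0.0786] yaw -0.01 tilt z/y 0.04 z/x 0.55
rim 2694 [ 459.3800293 -354.0842041] [ 67.09590454 185.70135498] 82.99803161621094
floor 9034 [ 459.52075195 -351.72060547] [ 62.42744141 179.33964844] 82.99803161621094
turn [ 0.001 -0.     0.002] shift [-3.66 -0.65 -0.08] | at [ 0.4578 -0.4044  0.1992] [ 1.7992e+02 -3.0000e-02  8.3110e+01] t 25.0 w 0.0359 F [-0.1 -0.9 -0.5] ff 29.99987304210663
```

Call:
move_arm --deltas '[0,0,0,3,-0.25,0.5,1,0,0,0,5.05,-0.45,2,1,0,0,0,5.05,-0.45,6,1,0,0,0,5.05,-0.45,10,1,0,0,0,5.05,-0.45,13,1,0,0,0,5.05,-0.45,14,1,0,0,0,5.05,-0.45,14,1,0,0,0,5.05,-0.45,14,1]'

```text
time: 25.8
tool_pos: [0.4604, -0.3555, 0.0618]
ee_rot: [3.137, 0.002, 1.45]
wrist_force: [-0.1, -0.4, -0.9]
width: 0.0359
finger_force: 30.0
```

```bash
python3 - <<'E'
from h import *
delta([.4594,-.3536,.021],83)
E
```

```text
turn [0.004 0.002 0.001] shift [ 0.19 -0.14  4.08] | at [ 0.4604 -0.3555  0.0618] [1.7975e+02 1.3000e-01 8.3070e+01] t 25.8 w 0.0359 F [-0.1 -0.4 -0.9] ff 29.999763071537018
```

Call:
move_arm --deltas '[0.002,0.002,0,0.1,-0.1,1,1,0.002,0.002,0,0.1,-0.1,2,1,0.002,0.002,0,0.1,-0.1,3,1,0.002,0.002,0,0.1,-0.1,3.6,1,0.002,0.002,0,0.1,-0.1,3.8,1,0.002,0.002,0,0.1,-0.1,3.9,1,0.002,0.002,0,0.1,-0.1,4,1,0.002,0.002,0,0.1,-0.1,4,1]'

```text
time: 26.6
tool_pos: [0.4585, -0.3544, 0.0201]
ee_rot: [3.141, -0.001, 1.449]
wrist_force: [0.7, -0.4, -0.5]
width: 0.036
finger_force: 30.0
```

Call:
move_arm --deltas '[0,0,0,0,0,0.1,1,0,0,0,0,0,0.1,1]'

```text
time: 26.8
tool_pos: [0.4587, -0.3546, 0.02]
ee_rot: [3.141, -0.001, 1.449]
wrist_force: [-0.3, 1.6, 2.9]
width: 0.0357
finger_force: 30.0
```

Call:
move_arm --deltas '[0,0,0,0,0,0.05,1,0,0,0,0,0,0.1,1,0,0,0,0,0,0.1,1]'

```text
time: 27.1
tool_pos: [0.4587, -0.3545, 0.0199]
ee_rot: [3.141, -0.0, 1.449]
wrist_force: [-2.6, 2.0, 7.9]
width: 0.0359
finger_force: 30.0
```

It's on the floor of the tray. I'll release and retreat.

Call:
move_arm --deltas '[0,0,0,0,0,-0.1,-1,0,0,0,0,0,-0.1,-1,0,0,0,0,0,-0.1,-1,0,0,0,0,0,-1,-1,0,0,0,0,0,-5,-1,0,0,0,0,0,-10,-1,0,0,0,0,0,-15,-1,0,0,0,0,0,-18,-1]'

```text
time: 27.9
tool_pos: [0.4594, -0.3555, 0.2036]
ee_rot: [3.136, 0.003, 1.449]
wrist_force: [0.5, -0.2, 0.4]
width: 0.093
finger_force: 0.0
```

```bash
python3 - <<'E'
from h import *
s=snap('wrist'); save(s,'w9.png'); rotor(s,(.459,-.354),.006); tray(s,'r',(.459,-.354)); print(robot.get_obs()['width'],robot.get_obs()['tool_pos'])
a=s['image']; b=snap('side')['image']
cv2.imwrite('pics/f.png',cv2.resize(np.hstack([a,b]),(800,300))[...,::-1])
E
```

```text
blades [ 458.45639648 -354.42036133] [ 25.7446228  157.29366455] ang pca 172.9 rect 82.8940200805664 | hub [ 459.14379883 -354.64492188] [36.2587616  35.55801697] 82.86160278320312
rim 2408 [ 459.25317383 -353.47004395] [ 66.83088989 185.59484863] 82.90956115722656
floor 3640 [ 459.17626953 -351.83051758] [ 63.59391479 185.9269043 ] 82.91110229492188
0.09377608130707005 [ 0.46086689 -0.35685198  0.20851285]
```

View pics/f.png

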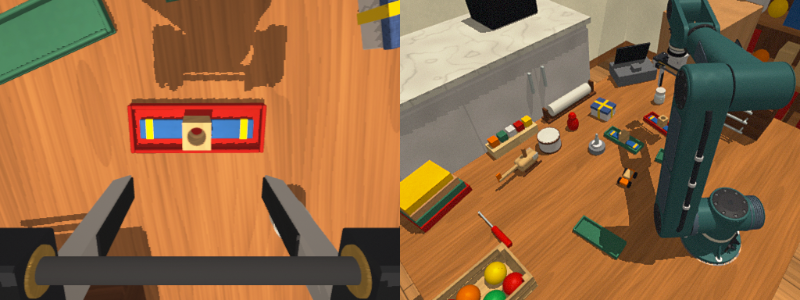

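The left picture shows rotor B flat and upright in the red tray (197,130). The right one shows rotor A in the far green tray (625,140), with everything else in place.

```bash
python3 -c "
from bench import robot
print(robot.close_job())"
```

```text
the job is handed in; nothing more can be done
None
```

Both rotors are tested and the job is handed in: the one nearer the gauge went fully home and lies in the far green tray, and the other stopped on the shoulder and lies in the red tray, both flat, upright and released.

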